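# Index the slide track to the green station

## Robot

A 6-joint arm with a two-finger parallel gripper is mounted at the origin on the work surface. World frame = base frame: x ahead of the robot, y to its left, z up, the work surface at z = 0. Lengths are in m, angles in degrees, forces in N, time in s.
With the tool pointing down it reaches from about 0.325 to 0.85 m from the base axis. Payload 15.5 kg.
Tool frame: the origin (TCP) lies midway between the tips of the shut fingers; the grasp point (between the pads) lies 19 mm behind it; y points along the fingers, x is the direction in which the jaws open and shut, and the axes are right-handed (so a half turn about y gives the same grasp; the last joint's range is limited). The gripper opens to 91 mm and grips with 3 to 60 N. Pads are 32 mm wide; open, the fingers measure 118 mm over their backs; the gripper's body (76 mm by 178 mm) begins 60 mm behind the grasp point.
Start: joints at [-78.696, 28.281, 77.091, -0, 74.628, -5.472], TCP at [0.18, -0.598, 0.214] pointing down, gripper open.
Joint ranges: [-166.48, 166.48], [-47.26, 123.95], [12.59, 153.08], [-70.14, 250.14], [6.76, 159.57], [-176.63, 176.63]. Speed limits (degrees/s): [108.29, 108.29, 147.25, 172.46, 172.46, 172.46].

## Interface

Orientations are given as a 3x3 rotation matrix whose columns are the frame's x, y, z axes.
In Python, from bench import ctrl gives the robot as it stands. The module is installed in compiled form; this text tells all that it offers. Calls block until the motion is done:
- ctrl.goto(position, orientation): joint-space move of the TCP to a pose.
- ctrl.move_l(position, vel=0.15, ori=None, contact_N=None): straight line of the TCP; ori=None keeps the orientation; vel is the mean speed in m/s. With contact_N (N) it stops when the force on the tool has changed by that much, and returns True; else False.
- ctrl.movej(angles): joint-space move.
- ctrl.command_gripper(opening): opening from 0.0 (shut) to 1.0 (fully open); the grip force is fixed at half the most; returns when the fingers have stopped.
- ctrl.sleep(seconds).
- ctrl.ik(position, orientation): joint angles nearest the present ones, or None.
- ctrl.read_camera(name): name is "side" or "top"; returns the picture (480x640x3 uint8, blue, green, red); there is no depth.
- ctrl.camera_params(name): a dict with "fx", "fy", "cx", "cy" (pixels), "pose" (4x4, takes a point from camera to world coordinates). Camera axes: x right, y up, looking along -z (the intrinsics and any distortion apply to the point x, -y, -z); pixel columns grow to the right and rows downward; lengths in m; the calibration is good to about 2 mm. A picture is of the moment at which its call begins. camera_params takes no time and is no camera call.
A pose or a line that the arm cannot do raises ctrl.MotionError and nothing moves.
- ctrl.sign_off(): hands the job in, once; it reports no verdict.
Readings, each from a call of its own:
- ctrl.current_t(): time.
- ctrl.current_q(): joint angles.
- ctrl.current_dq(): joint speeds.
- ctrl.current_effort(): joint torques, N m.
- ctrl.current_tool_pos(): TCP position.
- ctrl.current_eef_rot(): TCP orientation.
- ctrl.current_contact_force(): force on the tool from outside, world axes, zero at the start.
- ctrl.current_wrist_torque(): the same for the moment, N m.
- ctrl.current_grip_width(): opening from 0.0 (shut) to 1.0 (fully open).
Only numpy, scipy, OpenCV 4.12 (cv2) and the standard library are available. Lean on these libraries where they do the work, as an engineer would, in place of code of your own. Each camera call takes 0.05 s, during which the arm holds its last target.

## Task

On the slide track, the black bar knob with the white pointer is parked in the notch midway between the green pin and the red pin. Pull the knob straight up against its spring, turn it until the white pointer faces the green pin, and let it snap fully down into the notch there. Leave the glass slide tray where it is on the track, and let go of the knob.

Things in the scene. Friction and masses are not known exactly. Their poses are not given: they have to be found in the camera images.
- knob_grip (a point): Grip point on the turning axis of the index knob: black bar 52 mm long, 16 wide (pinch across), 28 high, white stripe and white end as pointer. Point 13 mm under the bar's top, 15 above its underside; 73 mm above the bench when down. x: along the bar to the pointer; z up. Below it a 112 mm square block, 30 mm high, with a notched steel ring (top at 42 mm). Not the two round black clamp screws.
- index_knob (a joint): Lift of the knob in m: 0 down in a notch, 0.022 upper stop. Above 0.013 it turns freely, up to 75 degrees either way from the parked notch; lower, the notch blocks it. The spring pulls it down with 5 N at rest, 11 N at 0.018. Notches are 60 degrees apart; let go within 8 degrees of one it snaps in, otherwise it stays up on the ring at about 0.011.
- green_pin_top (a point): Top centre of the fixed green marker pin (14 mm diameter, 12 mm high, top 42 mm above the bench), 45 mm from the knob's axis, in the direction of the wanted notch: 60 degrees to one side of the parked pointer. A like red pin stands 60 degrees to the other side; which is left or right varies.
- tray_center (a point): Centre of the loose glass tray (88 x 98 mm, 12 high, top 22 mm above the bench) with three frosted slides, lying on the railed steel track, whose middle line passes 110 mm behind the knob's axis (opposite the parked pointer). A blue jar (88 mm high), grey mailer (22) and chrome holder with wire handle (87) stand over 120 mm from the knob.

How it is judged:
By the outcome, as a careful person would: the job done as asked, in the order asked, and still so for the second after the job is handed in, with the robot touching nothing.
It also fails if it takes over 32 s, if anything falls off the work surface, if the arm or the gripper's body presses on something with over 40 N, if the wrist force passes 120 N, or if a joint passes its speed limit or range.

## Working session

There is one attempt and no reset: what is moved stays moved. The work goes in short steps, each a Python script; the robot and the scene stay as the last script left them, time stands still between calls to the robot, and variables do not carry over. Pictures are saved under pics/ and viewed, and the job is handed in when it is done.

```bash
mkdir -p pics; python3 - <<'E'
from bench import ctrl
import cv2,numpy as np
for n in("top","side"):
    im=ctrl.read_camera(n);cv2.imwrite(f"pics/{n}0.png",im)
    p=ctrl.camera_params(n);print(n,p)
print(ctrl.current_t())
E
```

```text
top {'fx': 492.2001153122845, 'fy': 492.2001153122845, 'cx': 314.5297632406778, 'cy': 233.92182702175288, 'pose': array([[-0.00506536,  0.99612943, -0.08775252,  0.53230802],
       [-0.99926181, -0.00170036,  0.03837891,  0.10283955],
       [ 0.03808116,  0.08788214,  0.99540271,  0.82958391],
       [ 0.        ,  0.        ,  0.        ,  1.        ]])}
side {'fx': 524.6669772779148, 'fy': 524.6669772779148, 'cx': 321.94972554449834, 'cy': 242.01202488494957, 'pose': array([[-0.863735  ,  0.35309789, -0.35956046,  0.332581  ],
       [-0.50386128, -0.59198422,  0.6290298 ,  0.51310846],
       [ 0.00925498,  0.72448365,  0.68922985,  0.53841096],
       [ 0.        ,  0.        ,  0.        ,  1.        ]])}
0.1
```

View pics/top0.png

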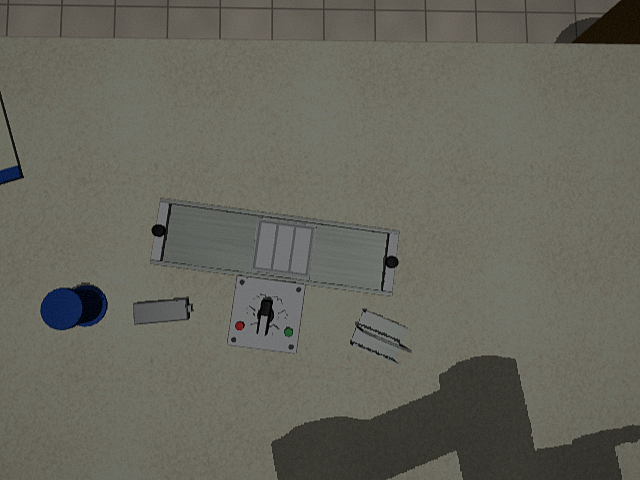

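View pics/side0.png

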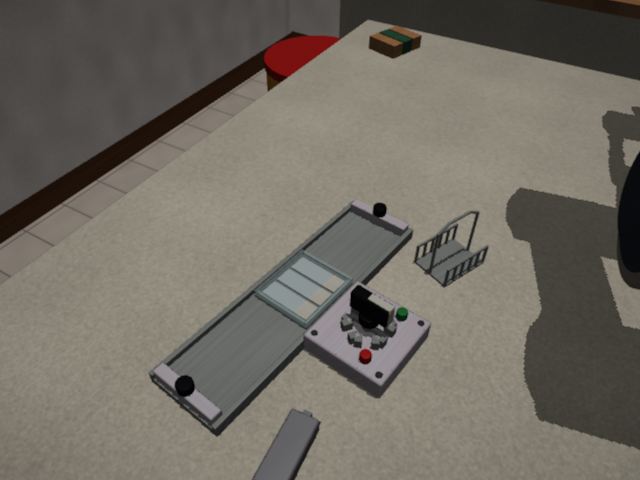

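The top view shows the block near (266,314), with red pin about (240,325), green about (288,331) and the tray behind it at about (283,248). I'll enlarge both views.

```bash
python3 - <<'E'
import cv2
a=cv2.imread("pics/top0.png")[265:360,215:315];cv2.imwrite("pics/topc.png",cv2.resize(cv2.convertScaleAbs(a,alpha=1.5,beta=20),None,fx=6,fy=6,interpolation=cv2.INTER_CUBIC))
a=cv2.imread("pics/side0.png")[270:395,295:440];cv2.imwrite("pics/sidec.png",cv2.resize(cv2.convertScaleAbs(a,alpha=1.5,beta=20),None,fx=4.5,fy=4.5,interpolation=cv2.INTER_CUBIC))
E
```

```text
(no output)
```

View pics/topc.png

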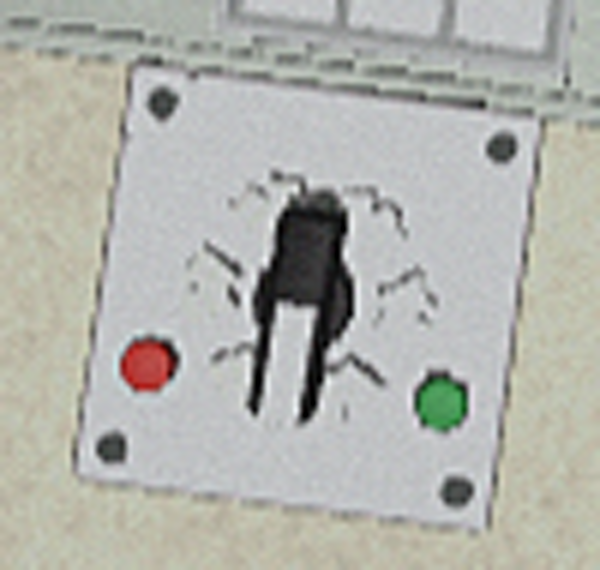

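View pics/sidec.png

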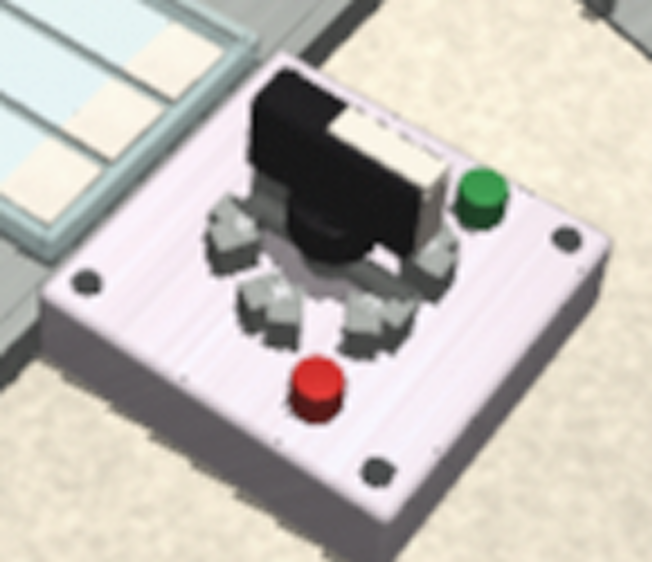

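```bash
cat > h.py <<'E'
import numpy as np
def px(p,uv,z):
    d=np.array([(uv[0]-p['cx'])/p['fx'],-(uv[1]-p['cy'])/p['fy'],-1.]);T=p['pose'];d=T[:3,:3]@d;o=T[:3,3]
    return (o+d*(z-o[2])/d[2])[:2]
E
python3 - <<'E'
from bench import ctrl
from h import *
for n,off,s,pts in (("top",(215,265),6,dict(green=((441,402),.042),red=((148,363),.042),c1=((135,65),.03),c2=((542,120),.03),c3=((488,530),.03),c4=((75,475),.03),kf=((278,418),.086),kb=((316,207),.086),st=((295,305),.086))),
 ("side",(295,270),4.5,dict(green=((483,187),.042),red=((317,376),.042),c1=((283,52),.03),c2=((610,240),.03),c3=((385,520),.03),c4=((42,290),.03),kbl=((252,100),.086),kbr=((288,70),.086),kfl=((415,190),.086),kfr=((447,160),.086)))):
    p=ctrl.camera_params(n);R={}
    for k,(uv,z) in pts.items():
        R[k]=px(p,((uv[0]+.5)/s-.5+off[0],(uv[1]+.5)/s-.5+off[1]),z)
    for k in R: print(n,k,R[k].round(4))
    c=sum(R[f'c{i}'] for i in(1,2,3,4))/4; print('block c',c, np.linalg.norm(R['c1']-R['c2']),np.linalg.norm(R['c1']-R['c3']))
    g,r=R['green'],R['red']; m=(g+r)/2; e=(g-r)/np.linalg.norm(g-r)
    # axis: equilateral-like; 45mm, 120deg apart
    for sg in(1,-1):
        nrm=sg*np.array([-e[1],e[0]]);ax=m+nrm*.0225
        print('axis cand',ax,'|gr|',np.linalg.norm(g-r),'pointer',np.degrees(np.arctan2(*(m-ax)[::-1])),'green dir',np.degrees(np.arctan2(*(g-ax)[::-1])))
    if n=='top': print('knob',(R['kf']+R['kb'])/2,np.degrees(np.arctan2(*(R['kf']-R['kb'])[::-1])))
    else: print('knob',(R['kfl']+R['kbl']+R['kfr']+R['kbr'])/4,np.degrees(np.arctan2(*(R['kfl']-R['kbl']+R['kfr']-R['kbr'])[::-1])))
E
```

```text
top green [0.4472 0.115 ]
top red [0.458  0.1917]
top c1 [0.5359 0.1972]
top c2 [0.5206 0.088 ]
top c3 [0.4122 0.1027]
top c4 [0.4277 0.212 ]
top kf [0.4485 0.1546]
top kb [0.5002 0.1454]
top st [0.4761 0.1505]
block c [0.47413631 0.14996496] 0.11024846510228196 0.15563452930820015
axis cand [0.47491072 0.15019455] |gr| 0.07744548725670225 pointer 171.9911246742793 green dir -128.16777057117048
axis cand [0.43034962 0.15646425] |gr| 0.07744548725670225 pointer -8.0088753257207 green dir -67.84998008027091
knob [0.47432767 0.14998966] 169.9171203245107
side green [0.4475 0.1152]
side red [0.4586 0.1918]
side c1 [0.5206 0.0894]
side c2 [0.4133 0.1049]
side c3 [0.4286 0.2127]
side c4 [0.5363 0.1969]
side kbl [0.4991 0.1546]
side kbr [0.4959 0.1409]
side kfl [0.4512 0.1599]
side kfr [0.4485 0.1472]
block c [0.47473209 0.15096645] 0.10839019022317828 0.15387214992290552
axis cand [0.47532825 0.15026529] |gr| 0.0773465343492452 pointer 171.7224459914387 green dir -128.4682804199074
axis cand [0.43079705 0.15674388] |gr| 0.0773465343492452 pointer -8.277554008561314 green dir -68.08682759721529
knob [0.47368815 0.15063488] 173.0587673004215
```

Both views agree: the axis is at about (0.4747, 0.1502), the pointer faces 172°, and green is at 232° (+60°). Next I'll check IK for both grasp symmetries.

```bash
cat >> h.py <<'E'
AX=np.array([.4747,.1502]); TH=172.0
def ori(th,flip=False):
    "jaw x axis perpendicular to bar heading th (deg); y down"
    a=np.radians(th+(90 if flip else -90)); x=np.array([np.cos(a),np.sin(a),0]); y=np.array([0,0,-1.])
    return np.column_stack([x,y,np.cross(x,y)])
E
python3 - <<'E'
from bench import ctrl
from h import *
print(ctrl.current_eef_rot().round(3),ctrl.current_t(),ctrl.current_grip_width())
for f in(0,1):
  for th in(TH,TH+60):
    for z in (.15,.054,.075):
      print(f,th,z,ctrl.ik([*AX,z],ori(th,f)))
E
```

```text
[[ 0.289 -0.     0.957]
 [-0.957  0.001  0.289]
 [-0.001 -1.     0.   ]] 0.1 0.9963483337120161
0 172.0 0.15 [ 1.06829037e+01  2.28013364e+01  9.92889141e+01 -2.54444375e-14
  5.79097496e+01 -7.13170963e+01]
0 172.0 0.054 [ 1.06829037e+01  3.15519616e+01  1.04478304e+02 -2.54444375e-14
  4.39697342e+01 -7.13170963e+01]
0 172.0 0.075 [ 1.06829037e+01  2.94820224e+01  1.03538448e+02 -2.54444375e-14
  4.69795294e+01 -7.13170963e+01]
0 232.0 0.15 [ 1.06829037e+01  2.28013364e+01  9.92889141e+01 -2.54444375e-14
  5.79097496e+01 -1.31317096e+02]
0 232.0 0.054 [ 1.06829037e+01  3.15519616e+01  1.04478304e+02 -2.54444375e-14
  4.39697342e+01 -1.31317096e+02]
0 232.0 0.075 [ 1.06829037e+01  2.94820224e+01  1.03538448e+02 -2.54444375e-14
  4.69795294e+01 -1.31317096e+02]
1 172.0 0.15 [ 1.06829037e+01  2.28013364e+01  9.92889141e+01 -2.54444375e-14
  5.79097496e+01  1.08682904e+02]
1 172.0 0.054 [ 1.06829037e+01  3.15519616e+01  1.04478304e+02 -2.54444375e-14
  4.39697342e+01  1.08682904e+02]
1 172.0 0.075 [ 1.06829037e+01  2.94820224e+01  1.03538448e+02 -2.54444375e-14
  4.69795294e+01  1.08682904e+02]
1 232.0 0.15 [ 1.06829037e+01  2.28013364e+01  9.92889141e+01 -2.54444375e-14
  5.79097496e+01  4.86829037e+01]
1 232.0 0.054 [ 1.06829037e+01  3.15519616e+01  1.04478304e+02 -2.54444375e-14
  4.39697342e+01  4.86829037e+01]
1 232.0 0.075 [ 1.06829037e+01  2.94820224e+01  1.03538448e+02 -2.54444375e-14
  4.69795294e+01  4.86829037e+01]
```

```bash
python3 - <<'E'
from bench import ctrl
from h import *
import cv2
ctrl.goto([*AX,.19],ori(TH)); print(ctrl.current_t())
print(ctrl.move_l([*AX,.054],vel=.12,contact_N=8), ctrl.current_t(), ctrl.current_tool_pos(), ctrl.current_contact_force())
for n in("top","side"): cv2.imwrite(f"pics/{n}1.png",ctrl.read_camera(n))
E
```

```text
2.9333
False 4.2167 [0.47505364 0.15027445 0.05450671] [ 0.41302172 -0.24907995 -0.55608995]
```

View pics/side1.png

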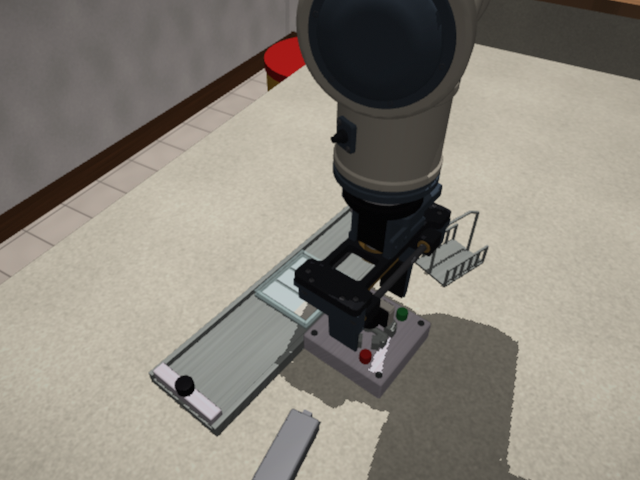

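The gripper straddles the bar: one finger is at (347,328), the other behind it, and the knob lies between them. Next: close and lift.

```bash
python3 - <<'E'
from bench import ctrl
from h import *
import cv2
ctrl.command_gripper(0.0)
print(ctrl.current_t(),ctrl.current_grip_width()*91,ctrl.current_contact_force(),ctrl.current_wrist_torque())
p=ctrl.current_tool_pos()
print(ctrl.move_l([AX[0],AX[1],.0545+.018],vel=.03,contact_N=40),ctrl.current_t(),ctrl.current_tool_pos(),ctrl.current_grip_width()*91,ctrl.current_contact_force())
for n in("top","side"): cv2.imwrite(f"pics/{n}2.png",ctrl.read_camera(n))
a=cv2.imread("pics/side2.png")[230:400,280:460];cv2.imwrite("pics/sidec2.png",cv2.resize(cv2.convertScaleAbs(a,alpha=1.8,beta=30),None,fx=3.4,fy=3.4,interpolation=cv2.INTER_CUBIC))
E
```

```text
5.45 15.456965571562543 [-0.87543195 -1.27340571 -0.04220315] [-0.13494298 -0.10391194  0.05803479]
False 6.2167 [0.47462868 0.15016435 0.07239898] 15.821636886526642 [  2.24845363  -1.64668641 -10.83438733]
```

View pics/sidec2.png

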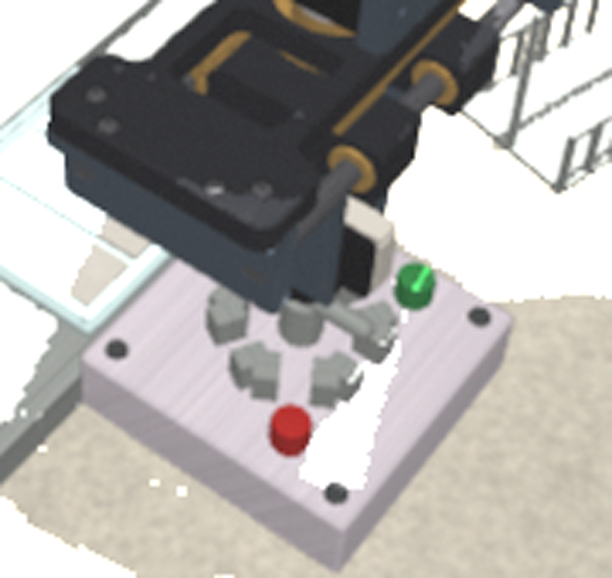

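The pull is 10.8 N, which matches a lift of about 18 mm. The picture shows the knob raised, with its shaft clear of the ring at crop (300,320). Now I'll turn it.

```bash
python3 - <<'E'
from bench import ctrl
from h import *
import cv2
q0=ctrl.ik([*AX,.0725],ori(TH))
for d in(15,30,45,60):
    q=np.array(q0);q[5]-=d;ctrl.movej(q)
    R=ctrl.current_eef_rot()
    print(d,ctrl.current_t(),ctrl.current_tool_pos().round(4),np.degrees(np.arctan2(R[1,0],R[0,0]))+90,ctrl.current_contact_force().round(1),ctrl.current_wrist_torque().round(2))
for n in("top","side"): cv2.imwrite(f"pics/{n}3.png",ctrl.read_camera(n))
a=cv2.imread("pics/side3.png")[230:400,280:460];cv2.imwrite("pics/sidec3.png",cv2.resize(cv2.convertScaleAbs(a,alpha=1.8,beta=30),None,fx=3.4,fy=3.4,interpolation=cv2.INTER_CUBIC))
E
```

```text
15 6.6833 [0.4746 0.1502 0.0724] 186.74901284400642 [  1.   -1.5 -10.7] [-0.21 -0.38  0.01]
30 7.05 [0.4746 0.1502 0.0724] 201.59864969407536 [  1.4  -1.  -11.6] [-0.09 -0.3   0.02]
45 7.4167 [0.4746 0.1502 0.0725] 216.54582435206038 [  0.7  -1.  -11.1] [ 0.01 -0.19 -0.03]
60 7.7833 [0.4746 0.1502 0.0725] 231.52435759670055 [  0.2  -0.1 -11.1] [ 0.16 -0.11 -0.03]
```

View pics/sidec3.png

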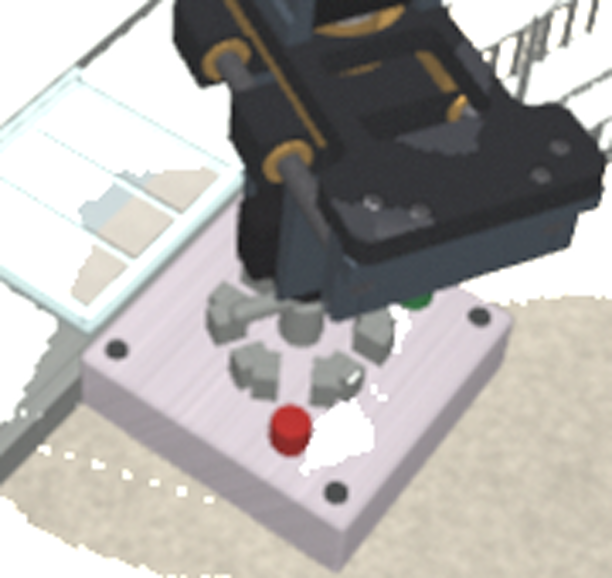

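The knob turned 60° at full lift and the pointer side now faces the green pin. I'll lower it, watching the force, then release.

```bash
python3 - <<'E'
from bench import ctrl
from h import *
import cv2
for l in(.013,.009,.004):
    c=ctrl.move_l([*AX,.0545+l],vel=.03,ori=ori(TH+60),contact_N=15)
    print(l,c,ctrl.current_t(),ctrl.current_tool_pos().round(4),ctrl.current_contact_force().round(1),ctrl.current_wrist_torque().round(2))
    if c: break
E
```

```text
0.013 False 8.2 [0.4746 0.1502 0.0673] [ -1.2   1.  -10.1] [ 0.31  0.14 -0.01]
0.009 False 8.4833 [0.4746 0.1502 0.0633] [-1.5  1.  -9.6] [ 0.28  0.24 -0.02]
0.004 False 8.8 [0.4746 0.1502 0.0584] [-2.6  1.3 -7.6] [ 0.39  0.34 -0.  ]
```

The force still follows the spring below 11 mm, so the knob has entered the notch. Now release and retreat.

```bash
python3 - <<'E'
from bench import ctrl
from h import *
import cv2
ctrl.command_gripper(1.0)
print(ctrl.current_t(),ctrl.current_grip_width(),ctrl.current_contact_force().round(1))
ctrl.move_l([*AX,.19],vel=.12)
ctrl.goto([.40,-.25,.25],ori(TH+60))
print(ctrl.current_t(),ctrl.current_contact_force().round(1))
for n,(y,x,h,w),s in(("top",(210,205,150,120),4),("side",(230,240,170,200),3.4)):
    im=ctrl.read_camera(n);cv2.imwrite(f"pics/{n}4.png",im)
    cv2.imwrite(f"pics/{n}c4.png",cv2.resize(cv2.convertScaleAbs(im[y:y+h,x:x+w],alpha=1.5,beta=20),None,fx=s,fy=s,interpolation=cv2.INTER_CUBIC))
E
```

```text
10.0 1.0003864209413786 [-0.4 -1.3 -0.1]Traceback (most recent call last):
  File "<stdin>", line 7, in <module>
bench.MotionError: the arm cannot take that pose within its joint ranges
```

```bash
python3 - <<'E'
from bench import ctrl
from h import *
import cv2
q=np.array(ctrl.current_q()); q[0]=-50; ctrl.movej(q)
print(ctrl.current_t(),ctrl.current_contact_force().round(1))
for n,(y,x,h,w),s in(("top",(210,205,150,120),4),("side",(230,240,170,200),3.4)):
    im=ctrl.read_camera(n);cv2.imwrite(f"pics/{n}4.png",im)
    cv2.imwrite(f"pics/{n}c4.png",cv2.resize(cv2.convertScaleAbs(im[y:y+h,x:x+w],alpha=1.5,beta=20),None,fx=s,fy=s,interpolation=cv2.INTER_CUBIC))
E
```

```text
13.075 [-0.5  1.2  0.7]
```

View pics/topc4.png

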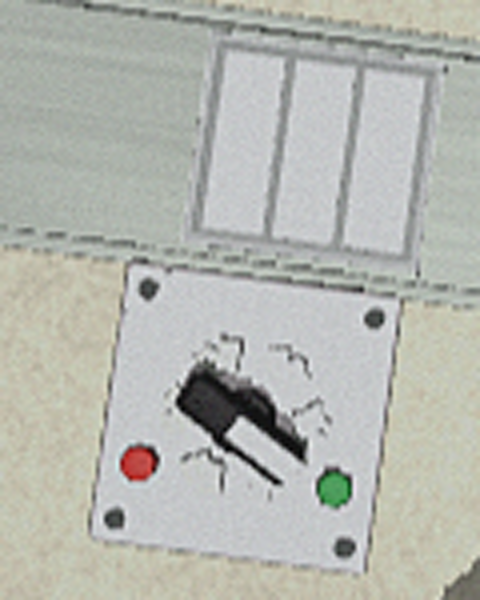

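View pics/sidec4.png

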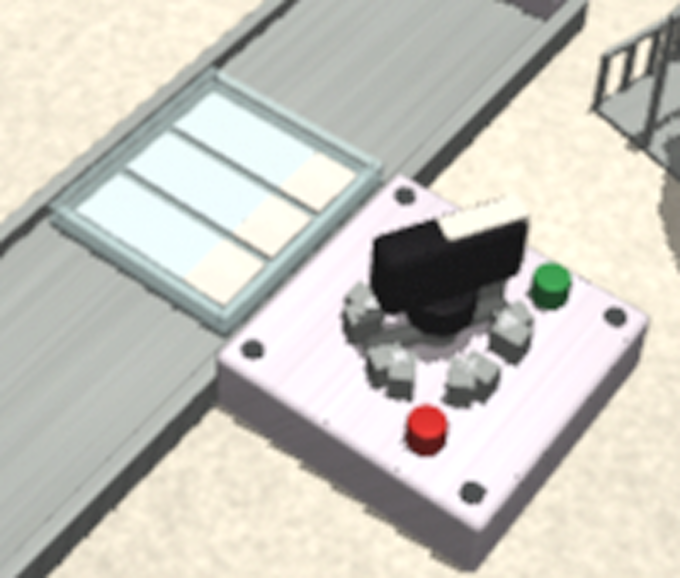

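The pointer faces green (white stripe ending near (292,475) in the top crop) and the crossbar sits between the ring teeth. I'll check height and tray numerically with projected outlines and before/after tray crops.

```bash
python3 - <<'E'
from bench import ctrl
from h import *
import cv2
p=ctrl.camera_params("side");T=p['pose']
im=cv2.imread("pics/side4.png");s=6;y,x,h,w=270,330,70,90
a=cv2.resize(cv2.convertScaleAbs(im[y:y+h,x:x+w],alpha=1.5,beta=20),None,fx=s,fy=s,interpolation=cv2.INTER_CUBIC)
for lift,col in((0,(0,255,0)),(.011,(0,0,255))):
    t=np.radians(232);u=np.array([np.cos(t),np.sin(t)]);v=np.array([-u[1],u[0]]);P=[]
    for i,j in((1,1),(1,-1),(-1,-1),(-1,1)):
        c=T[:3,:3].T@(np.array([*(AX+u*.026*i+v*.008*j),.086+lift])-T[:3,3])
        P.append(((p['fx']*c[0]/-c[2]+p['cx']-x+.5)*s,(p['fy']*-c[1]/-c[2]+p['cy']-y+.5)*s))
    cv2.polylines(a,[np.int32(P)],True,col,1)
cv2.imwrite("pics/ov.png",a)
for n,(y,x,h,w) in(("top",(215,245,65,75)),("side",(245,250,85,75))):
    g=[np.float32(cv2.cvtColor(cv2.imread(f"pics/{n}{k}.png")[y:y+h,x:x+w],6)) for k in(0,4)]
    print(n,cv2.phaseCorrelate(*g),np.abs(g[0]-g[1]).mean())
E
```

```text
top ((0.600104756718693, 0.03583905732678261), 1.024839868898745) 3.497641
side ((0.47998260431737094, -0.009601127409275989), 1.0168556493123373) 6.070431
```

View pics/ov.png

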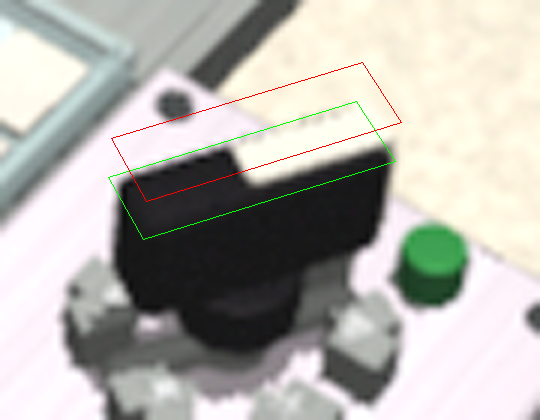

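The knob top matches the lift-0 outline (green), not the 11 mm one. The 0.5 px tray "shift" may be an artefact of odd crop sizes, so I'll compare against static areas.

```bash
python3 - <<'E'
import cv2,numpy as np
for n,l in(("top",dict(tray=(214,246,64,76),block_l=(200,150,64,76),mailer=(285,120,60,80))),("side",dict(tray=(246,250,84,76),track=(320,150,90,90)))):
  for k,(y,x,h,w) in l.items():
    g=[np.float32(cv2.cvtColor(cv2.imread(f"pics/{n}{i}.png")[y:y+h,x:x+w],6)) for i in(0,4)]
    print(n,k,cv2.phaseCorrelate(*g,cv2.createHanningWindow((w,h),cv2.CV_32F))[0],np.abs(g[0]-g[1]).mean())
E
```

```text
top tray (-0.03867507086789601, -0.05367429502469889) 3.492393
top block_l (0.029017166638936942, -0.030473696984330445) 3.3998766
top mailer (-0.006146297269161494, -0.07109707565878054) 1.3320427
side tray (-0.02882023766453301, 0.009282900715668063) 6.070802
side track (0.03441822311961573, -0.013229519976086124) 2.0770228
```

The tray has not moved: less than 0.1 px, the same as the static areas.

```bash
python3 -c "
from bench import ctrl
print(ctrl.current_t(),abs(ctrl.current_dq()).max());ctrl.sign_off()"
```

```text
13.175 0.07797400297965405
the job is handed in; nothing more can be done
```

The knob now points at the green pin, is fully down in that notch, and has been let go. I handed the job in at 13.2 s.

I gripped the bar and lifted it about 18 mm, where the wrist read 10.8 N, matching the spring. I then turned it 60° to the green side, lowered it into the notch and released it. The arm was moved well clear before sign-off.

- **Knob position:** in the side picture the bar lines up with its projected outline for fully down, not the one for sitting 11 mm up on the ring. In both views the pointer faces the green pin.
- **Tray:** it shifted less than 0.1 px between the before and after pictures, the same as areas that cannot move. My first check showed about 0.5 px. I put this down to not windowing the odd-sized crops, and it vanished when I repeated it properly.
- **Failed command:** one retreat pose was refused as out of joint range, and nothing moved. I swung the base joint away instead.

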